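# Release the cam lock, slide the cuvettes into the photometer and lock them in the beam

## Robot

A 6-joint arm with a two-finger parallel gripper is mounted at the origin on a cart in front of the work surface, level with it; the furniture and walls round the work are solid. World frame = base frame: x ahead of the robot, y to its left, z up, the work surface at z = 0. Lengths are in mm, angles in rad, forces in N, time in s.
With the tool pointing down it reaches from about 325 to 850 mm from the base axis. Payload 15.5 kg.
Tool frame: the origin (TCP) lies midway between the tips of the shut fingers; the grasp point (between the pads) lies 19 mm behind it; z points along the fingers, y is the line along which they close (so a half turn about z gives the same grasp; the last joint's range is limited). The gripper opens to 91 mm and grips with 3 to 60 N. Pads are 32 mm wide; open, the fingers measure 118 mm over their backs; the gripper's body (76 mm by 178 mm) begins 60 mm behind the grasp point.
Start: joints at [1.06, 0.494, 1.345, -0, 1.302, -0.096], TCP at [251.875, 572.001, 213.915] pointing down, gripper open.
Joint ranges: [-2.91, 2.91], [-0.82, 2.16], [0.22, 2.67], [-1.22, 4.37], [0.12, 2.79], [-3.08, 3.08]. Speed limits (rad/s): [1.89, 1.89, 2.57, 3.01, 3.01, 3.01].

## Interface

Orientations are given as [roll, pitch, yaw] about the fixed x, y, z axes, in that order (R = Rz(yaw) Ry(pitch) Rx(roll)).
In Python, from plant import * gives the robot as it stands.
- The arm moves only by the shell command python3 -m jog 'ROWS'. ROWS is JSON, a list of rows, each an object of numbers: "x", "y", "z": the shift along the world's x, y, z in cm; "spin": the turn about the world's z in degrees; "jaw": the gripper command: -1 is shut, 1 is fully open, values between are in proportion. In form: [{"x": .., "y": .., "z": .., "spin": .., "jaw": ..}, ...]. A call has 1 to 8 rows; each row is the pose to reach, as a shift and turn from the pose commanded when the call began; what a row does not reach only later rows make up. A row lasts 1/8 s, in which the tool goes at most 62.5 mm and 10.7 degrees, less where a joint would pass 70% of its speed; a pose out of reach is approached as far as the arm can. A call with a gripper value outside its range is refused whole. The fingers move at their own pace and stop on an object; the grip force is fixed at half the most. Time passes only in rows, so rows that repeat a pose let the fingers close. It gives the time, the measured TCP pose, the force, the opening and the grip force at its end, in the units of the state.
- sense(): the state, without advancing time (a new reading comes with each control period).
- read_camera(name): name is "scene" or "top"; returns a dict with "frame" (420x560x3 uint8, blue, green, red), "fx", "fy", "cx", "cy" (pixels), "R" (3x3) and "t" (3): a world point X has camera coordinates R X + t. Camera axes: x right, y down, z forward; pixel columns grow to the right and rows downward; lengths in mm; the calibration is good to about 2 mm. A picture is of the moment at which its call begins. There is no depth.
- sign_off(): hands the job in; it is judged then, once.
The state is a dict: "time": time; "q": joint angles; "qvel": joint speeds; "joint_torque": joint torques, N m; "eef_pos": TCP position; "ee_rot": TCP orientation; "wrist_force": force on the tool from outside, world axes, zero at the start; "wrist_torque": the same for the moment, N m; "finger_gap": opening from 0.0 (shut) to 1.0 (fully open); "finger_force": force on a finger pad.
Only numpy, scipy, OpenCV 4.12 (cv2) and the standard library are available. Lean on these libraries where they do the work, as an engineer would, in place of code of your own. Each camera call takes 0.05 s, during which the arm holds its last target. There are 200 camera calls.

## Task

Bring the two cuvettes into the photometer's reading position: with the fingertips, swing the red-knobbed lever outward and right over to its free stop so that the locking cam turns its flat, low side to the cuvette carriage, push the carriage by its black push plate fully home into the measuring head, then swing the lever all the way back so that the cam locks the carriage there. Only push gently with the fingers, without gripping anything; do not touch the cuvettes, which must ride along upright in their wells, and leave the other things on the bench where they are.

Things in the scene. Friction and masses are not known exactly. Their poses are not given: they have to be found in the camera images.
- photometer: white bench photometer on a grey base plate, fixed. Origin on the bench, x axis along its rail into the measuring head (push direction), z up. In mm: base plate x -185 to 150, y -85 to 45 (to 100 beside the head), top z 11; head x 19 to 151, y -62 to 102, top z 99, its tunnel 84 wide, 65 high, opens to -x
- carriage_travel (a joint): travel of the cuvette carriage, m, along the photometer's +x: 0 = outside, loading position (start); 0.065 = fully home at its end stop in the head. It drags with about 2.5 N and stays where left. Its blue-grey plate spans x -175 to 2, y -32 to 30 mm of the photometer at 0, top z 24 mm; two bays in its right (-y) edge take the cam, one in the loading position, one when home
- push_plate (a point): middle of the rear face (looking to the photometer's -x) of the black upright push plate at the rear end of the carriage; the plate is 50 mm wide, 8 mm thick, from z 24 to z 58 mm; this point is at z 41 mm. It moves with the carriage
- cam_angle (a joint): angle of the locking cam, rad, counter-clockwise from above. 0 = locked stop, round side in a bay of the carriage (starts at 0 to 0.3, locked). 2.0 = free stop: lever swung out to -y and on towards the head, flat low side along the carriage. Below about 1.8 it blocks the carriage; it turns back only with the carriage within 1 mm of either end. Needs about 2 N at the knob, stays where left
- lock_cam: the locking cam with its lever. Origin on the cam's vertical axis at bench level, at x -65, y -50 mm of the photometer, to the right (-y) of the carriage; its yaw is the photometer's plus the cam angle. The brass disc is 48 mm across with one flat side, z 14 to 26 mm; the black lever on top runs at z 30 to 47 mm to the red knob
- carriage: the cuvette carriage with everything fixed to it. Its origin lies in the photometer's origin, shifted along the photometer's x by the carriage travel; same axes
- lever_knob (a point): middle (z 53 mm) of the red upright knob at the end of the cam's black lever: a cylinder 16 mm across, z 34 to 70 mm, 60 mm from the cam axis. It moves with the lever, which points 185 degrees counter-clockwise from the photometer's x axis (nearly to -x) with the cam at 0, and 300 degrees with the cam at 2.0
- cuvette_block (a point): middle of the top face (z 50 mm) of the black block with two wells that holds the cuvettes at the front end of the carriage, 30 mm along x, 54 mm wide. It moves with the carriage
- sample_cuvette: clear cuvette, 12.4 mm square, 45 mm tall, standing loose in the left (+y) well of the carriage block; origin at the centre of its underside (z 24 mm), its top is at z 69 mm
- reference_cuvette: clear cuvette of the same size standing loose in the right (-y) well, 26 mm from the other
- pipette: pipette with a yellow button, lying, 238 mm long, a bystander; origin at the centre of its underside
- media_bottle: media bottle with a blue cap, standing, 70 mm across, 121 mm tall, a bystander; origin at the centre of its underside
- pen: blue ball pen, lying, 142 mm long, a bystander; origin at the centre of its underside
- timer: white bench timer, 62x68x18 mm, a bystander; origin at the centre of its underside
- wipes: tub of wipes with a blue lid, standing, 68 mm across, 137 mm tall, a bystander; origin at the centre of its underside
- spare_cuvette: empty spare cuvette lying on the bench beside the photometer, 12x45x12 mm, a bystander; origin at the centre of its underside

How it is judged (in metres and radians):
On the way, in this order (a step that is already met when the one before it is completed fails the run):
1. the cam is turned to its low side while the carriage still stands in the loading position (value of joint cam_angle above 1.8 rad and value of joint carriage_travel below 0.006 m), for 0.1 s.
2. the carriage is pushed fully home with the cam still low (value of joint carriage_travel above 0.063 m and value of joint cam_angle above 1.7 rad), for 0.1 s.
At the end, for the whole second after the job is handed in: the carriage is fully home (within 2 mm of its end stop), the cam is back within 0.25 rad of its locked stop, and both cuvettes stand upright (within 0.2 rad) and at rest in their wells inside the head (value of joint carriage_travel above 0.063 m and value of joint cam_angle below 0.25 rad and linear speed of each of sample_cuvette, reference_cuvette below 0.02 m/s and x of each of sample_cuvette, reference_cuvette in the frame of photometer above 0.034 m and z of each of sample_cuvette, reference_cuvette in the frame of photometer below 0.03 m and angle between each of sample_cuvette, reference_cuvette's own z axis and vertical below 0.2 rad); the robot touches nothing.
It fails at once if the lever or the carriage was gripped or forced (over 40 N) (contact force between the fingers and lock_cam above 40 N or contact force between the fingers and carriage above 40 N).
It fails at once if the robot touched a cuvette in the carriage (contact force between any of the arm, the fingers and sample_cuvette above 0.5 N or contact force between any of the arm, the fingers and reference_cuvette above 0.5 N).
It fails at once if a cuvette was lifted from its well or tipped (z of any of sample_cuvette, reference_cuvette in the frame of photometer above 0.036 m or angle between any of sample_cuvette, reference_cuvette's own z axis and vertical above 0.35 rad).
It fails at once if something else on the bench was moved by more than 15 mm (distance of any of pipette, media_bottle, pen, timer, wipes, spare_cuvette from where it was at the start of the episode above 0.015 m).
It also fails if it takes over 61 s, if anything falls off the work surface, if the arm or the gripper's body presses on something with over 40 N, if the wrist force passes 120 N, or if a joint passes its speed limit or range.

## Working session

There is one attempt and no reset: what is moved stays moved. The work goes in short steps, Python scripts to look and compute and a shell command to move; the robot and the scene stay as the last step left them, time stands still between calls to the robot, and variables do not carry over. Pictures are saved under pics/ and viewed, at most 10 in all, crops included, and the job is handed in when it is done.

```bash
mkdir -p pics
python3 - <<'E'
from plant import *
import cv2,numpy as np
s=sense();print(s['time'],s['eef_pos'],s['ee_rot'],s['finger_gap'])
for n in("scene","top"):
    c=read_camera(n);cv2.imwrite(f"pics/{n}0.png",c["frame"]);print(n,c["fx"],c["cx"],c["cy"],np.round(c["R"],3).tolist(),np.round(c["t"],1).tolist())
E
```

```text
0.0 [251.69565902 571.65807873 213.32236848] [-3.14034991e+00 -9.46342442e-05  2.72680378e+00] 1.002292310429005
scene 513.6422884770042 280.42267610755664 212.59501730035538 [[-0.973, -0.23, 0.023], [-0.136, 0.487, -0.863], [0.187, -0.842, -0.505]] [551.6, 142.2, 1591.5]
top 483.84365901533624 279.7096713907544 211.09825930813957 [[0.068, -0.998, 0.003], [-0.978, -0.067, -0.2], [0.2, 0.011, -0.98]] [-36.0, 568.3, 1156.8]
```

View pics/scene0.png

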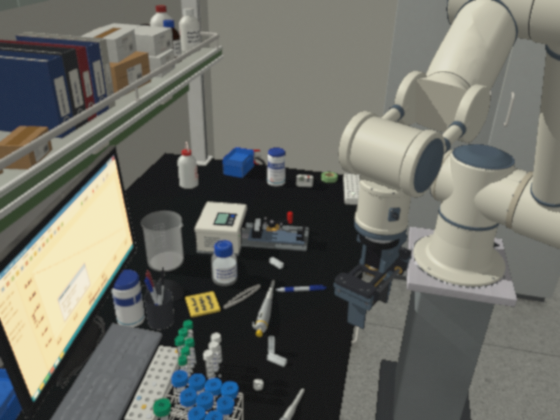

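View pics/top0.png

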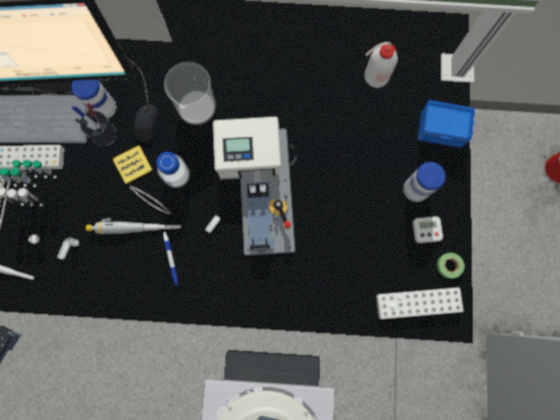

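The top view shows the photometer at about (265,195), with its rail pointing away from the robot, the red knob at (287,225) and the push plate near (260,247). I'll take an enlarged crop and colour measurements next.

```bash
cat > h.py <<'E'
from plant import *
import cv2,numpy as np
def ray(c,u,v,z):
    d=c["R"].T@np.array([(u-c["cx"])/c["fx"],(v-c["cy"])/c["fy"],1]);o=-c["R"].T@c["t"]
    return o+d*(z-o[2])/d[2]
def proj(c,X):
    p=c["R"]@np.array(X)+c["t"];return np.array([c["cx"]+c["fx"]*p[0]/p[2],c["cy"]+c["fy"]*p[1]/p[2]])
def red(c,box):
    f=c["frame"].astype(int);m=(f[...,2]>120)&(f[...,1]<80)&(f[...,0]<80)
    x0,y0,x1,y1=box;ys,xs=np.nonzero(m[y0:y1,x0:x1]);return xs.mean()+x0,ys.mean()+y0,len(xs)
E
python3 - <<'E'
from h import *
c=read_camera("top");f=c["frame"]
cv2.imwrite("pics/crop1.png",cv2.resize(f[105:265,200:310],None,fx=3.7,fy=3.7,interpolation=cv2.INTER_CUBIC))
u,v,n=red(c,(270,190,310,245));print(u,v,n,ray(c,u,v,60))
s=read_camera("scene");u,v,n=red(s,(275,200,305,230));print(u,v,n,ray(s,u,v,56))
cv2.imwrite("pics/crop2.png",cv2.resize(s["frame"][190:265,185:325],None,fx=5.5,fy=5.5,interpolation=cv2.INTER_CUBIC))
E
```

```text
286.741935483871 224.25806451612902 31 [536.74441494 -16.98123628  60.        ]
289.14814814814815 215.51851851851853 27 [543.97083464 -21.08127983  56.        ]
```

View pics/crop1.png

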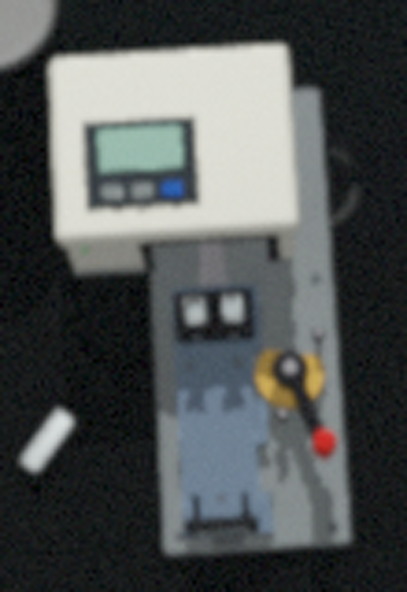

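View pics/crop2.png

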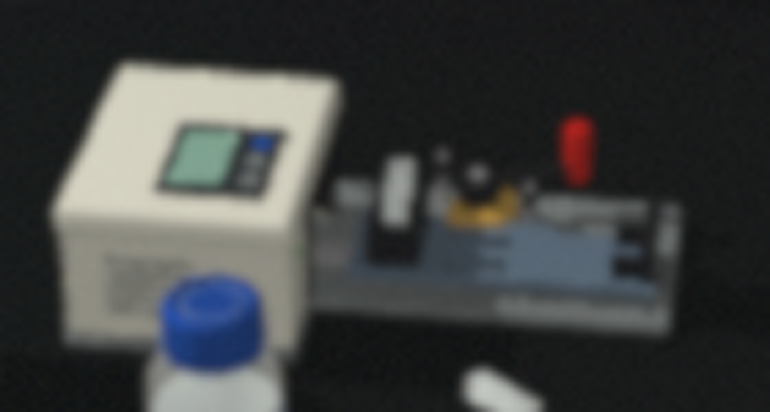

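Crop1 shows the head top, base rear corners at crop px (163,555) and (352,543), cam pivot (290,365), and knob (323,441). I'll fit the pose from these.

```bash
cat >> h.py <<'E'
def knobang(P,ph,k):
    a=P+rot(ph)@np.array([-65,-50]);d=rot(-ph)@(k[:2]-a);return np.hypot(*d),(np.degrees(np.arctan2(d[1],d[0]))%360)
def rot(a): return np.array([[np.cos(a),-np.sin(a)],[np.sin(a),np.cos(a)]])
E
python3 - <<'E'
from h import *
from scipy.optimize import least_squares
c=read_camera("top");s=read_camera("scene")
T=[((163,555),(-185,45,11)),((352,543),(-185,-85,11)),((49,57),(151,102,99)),((289,43),(151,-62,99)),((298,229),(19,-62,99)),((60,241),(19,102,99)),((290,364),(-65,-50,50))]
S=[((670,332),(-185,45,11)),((303,232),(19,102,99)),((55,215),(151,102,99)),((340,80),(19,-62,99)),((122,62),(151,-62,99))]
obs=[(c,np.array(p)/3.7+(200-.36,105-.36),m) for p,m in T]
obs2=[(s,np.array(p)/5.5+(185-.4,190-.4),m) for p,m in S]
def r(p,o): return np.concatenate([proj(k,[*(p[:2]+rot(p[2])@np.array(m[:2])),m[2]])-q for k,q,m in o])
for o in(obs,obs2,obs+obs2):
    f=least_squares(r,[650,50,0],args=(o,),loss="soft_l1",x_scale=[1,1,.01]);print(np.round(f.x,3),np.round(f.fun,1))
P,ph=f.x[:2],f.x[2]
k=ray(c,286.7,224.3,60);print("knob",knobang(P,ph,k))
k2=[]
A=[]
W=lambda x,y:np.round(P+rot(ph)@np.array([x,y]),1)
print("cam",W(-65,-50))
for a in(185,200,202,240,270,300,305): print(a,W(-65+60*np.cos(np.radians(a)),-50+60*np.sin(np.radians(a))))
# push plate
f=c["frame"];u=np.array([(185,525),(257,527)])/3.7+(199.6,104.6)
for q in u:
    w=ray(c,*q,58)[:2];print("plate edge photometer",rot(-ph)@(w-P))
E
```

```text
[6.47739e+02 6.59500e+01 1.29000e-01] [ 0.3  0.3 -0.1  0.4 -0.1 -0.6  0.  -0.4  0.8 -0.5 -1.3  0.1  0.2  0.7]
[6.48856e+02 7.56730e+01 1.45000e-01] [ 0.9 -0.1 -0.9 -0.4  0.1 -0.3  0.4  0.1 -0.4  0.8]
[6.48547e+02 6.71020e+01 1.32000e-01] [ 0.1 -0.  -0.3 -0.  -0.7 -0.8 -0.6 -0.8  0.3 -0.9 -1.8 -0.1 -0.2  0.3
  1.3 -1.1 -0.4 -2.   0.9 -2.1  1.5 -1.2  1.  -0.7]
knob (np.float64(59.93003642571578), np.float64(198.01151438152243))
cam [590.7   9. ]
185 [532.1  -4.1]
200 [537.5 -18.8]
202 [538.5 -20.6]
240 [567.8 -46.5]
270 [598.6 -50.5]
300 [627.3 -38.6]
305 [631.3 -35.2]
plate edge photometer [-171.34570033   26.63578629]
plate edge photometer [-175.75163975  -21.26924476]
```

```bash
python3 -m jog '[{"x":3,"y":-6,"spin":-10,"jaw":-1},{"x":6,"y":-11.5,"spin":-20,"jaw":-1},{"x":9,"y":-17,"spin":-30,"jaw":-1},{"x":12,"y":-22.5,"spin":-40,"jaw":-1},{"x":14,"y":-28,"spin":-50,"jaw":-1},{"x":16,"y":-33,"spin":-60,"jaw":-1},{"x":18,"y":-38,"spin":-70,"jaw":-1},{"x":20,"y":-43,"spin":-80,"jaw":-1}]'
python3 -m jog '[{"x":2,"y":-5,"spin":-10,"jaw":-1},{"x":4,"y":-8,"spin":-20,"jaw":-1},{"x":6,"y":-11,"spin":-30,"jaw":-1},{"x":7.4,"y":-13.5,"spin":-40,"jaw":-1},{"x":7.4,"y":-13.5,"spin":-50,"jaw":-1},{"x":7.4,"y":-13.5,"z":-4,"spin":-51,"jaw":-1},{"x":7.4,"y":-13.5,"z":-8,"spin":-51,"jaw":-1},{"x":7.4,"y":-13.5,"z":-8,"spin":-51,"jaw":-1}]'
python3 -c "
from h import *
print(sense())"
```

```text
{'time': 0.3, 'q': array([ 1.06050445e+00,  4.93810904e-01,  1.34569130e+00, -1.10505458e-05,
        1.30249838e+00, -9.55085682e-02]), 'qvel': array([-0.00041488, -0.00201616, -0.00189042, -0.00053283, -0.0006129 ,
       -0.00060331]), 'joint_torque': array([-1.01823043e-03, -8.77874637e+01, -3.81678021e+01,  7.06214528e-02,
        4.90826997e-02, -2.45385996e-05]), 'eef_pos': array([251.81832004, 571.8982999 , 213.71886029]), 'ee_rot': array([-3.14118557e+00, -2.82959972e-05,  2.72681227e+00]), 'wrist_force': array([0.4252341 , 0.12293961, 0.14867473]), 'wrist_torque': array([ 0.00359955, -0.02017793, -0.00816868]), 'finger_force': 0.0, 'finger_gap': 1.0026774873098818}$[0]: bad value
$[0]: bad value
```

```bash
python3 -m jog '[{"x":3,"y":-6,"z":0,"spin":-10,"jaw":-1},{"x":6,"y":-11.5,"z":0,"spin":-20,"jaw":-1},{"x":9,"y":-17,"z":0,"spin":-30,"jaw":-1},{"x":12,"y":-22.5,"z":0,"spin":-40,"jaw":-1},{"x":14,"y":-28,"z":0,"spin":-50,"jaw":-1},{"x":16,"y":-33,"z":0,"spin":-60,"jaw":-1},{"x":18,"y":-38,"z":0,"spin":-70,"jaw":-1},{"x":20,"y":-43,"z":0,"spin":-80,"jaw":-1}]' && 
python3 -m jog '[{"x":2,"y":-5,"z":0,"spin":-10,"jaw":-1},{"x":4,"y":-8,"z":0,"spin":-20,"jaw":-1},{"x":6,"y":-11,"z":0,"spin":-30,"jaw":-1},{"x":7.4,"y":-13.5,"z":0,"spin":-40,"jaw":-1},{"x":7.4,"y":-13.5,"z":0,"spin":-50,"jaw":-1},{"x":7.4,"y":-13.5,"z":-4,"spin":-51,"jaw":-1},{"x":7.4,"y":-13.5,"z":-8,"spin":-51,"jaw":-1},{"x":7.4,"y":-13.5,"z":-8,"spin":-51,"jaw":-1}]'
```

```text
time: 1.3
eef_pos: [452.4, 140.3, 214.1]
ee_rot: [3.141, -0.0, 1.325]
wrist_force: [0.6, 0.4, -0.3]
finger_gap: 0.157
finger_force: 0.0
time: 2.3
eef_pos: [524.2, 7.1, 132.1]
ee_rot: [-3.139, 0.004, 0.44]
wrist_force: [-0.2, 0.7, 1.0]
finger_gap: 0.007
finger_force: 0.0
```

```bash
python3 -m jog '[{"x":0,"y":0,"z":-3,"spin":0,"jaw":-1},{"x":0,"y":0,"z":-6,"spin":0,"jaw":-1},{"x":0,"y":0,"z":-7.5,"spin":0,"jaw":-1},{"x":0,"y":0,"z":-8.1,"spin":0,"jaw":-1},{"x":0,"y":0,"z":-8.1,"spin":0,"jaw":-1}]'
python3 - <<'E'
from h import *
c=read_camera("top");s=read_camera("scene")
a=cv2.resize(c["frame"][160:270,220:320],(400,440),interpolation=cv2.INTER_CUBIC)
b=cv2.resize(s["frame"][190:265,255:325],(400,440),interpolation=cv2.INTER_CUBIC)
cv2.imwrite("pics/c3.png",np.hstack([a,b]))
E
```

```text
time: 2.92
eef_pos: [526.3, 7.0, 53.6]
ee_rot: [3.141, -0.001, 0.44]
wrist_force: [-0.5, 0.0, 0.5]
finger_gap: 0.005
finger_force: 0.0
```

View pics/c3.png

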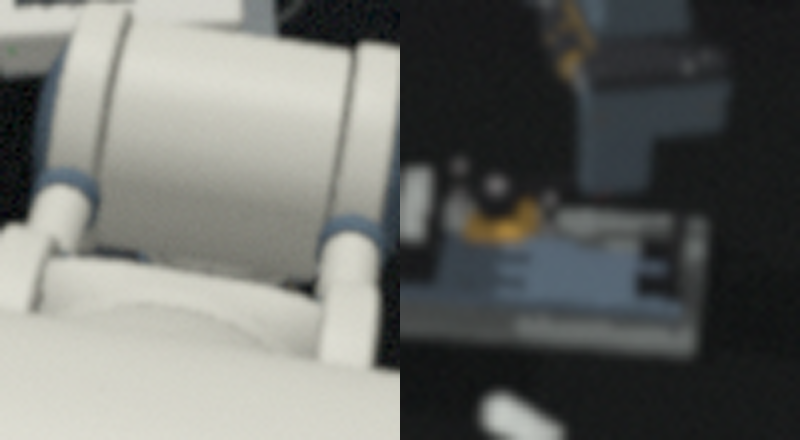

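The scene half shows the fingers beside and in front of the knob, tip near (610,190), clear of lever and carriage. The top view is covered by the arm. I'll compute the arc.

```bash
cat > arc.py <<'E'
from h import *
import sys
# side -1: finger trails (pushes ccw), +1: leads
def arc(side,angs,cur,yaw0,g=21.5):
    C=np.array([590,8.5])
    for a in angs:
        t=np.radians(a+7.45);r=np.array([np.cos(t),np.sin(t)]);n=np.array([-r[1],r[0]])
        p=C+60*r+side*g*n;print(a,"world",np.round(p,1),"cm",np.round((p-cur)/10,2),"spin",round(a+7.45-180-yaw0,1))
E
python3 -c "
from arc import *
arc(-1,range(195,306,5),np.array([525.9,7.0]),25.2)"
```

```text
195 world [526.3   5.5] cm [ 0.04 -0.15] spin -2.8
200 world [ 5.268e+02 -1.000e-01] cm [ 0.09 -0.71] spin 2.2
205 world [527.8  -5.6] cm [ 0.19 -1.26] spin 7.2
210 world [529.3 -10.9] cm [ 0.34 -1.79] spin 12.2
215 world [531.2 -16.1] cm [ 0.53 -2.31] spin 17.2
220 world [533.6 -21.2] cm [ 0.77 -2.82] spin 22.2
225 world [536.4 -26. ] cm [ 1.05 -3.3 ] spin 27.2
230 world [539.6 -30.5] cm [ 1.37 -3.75] spin 32.2
235 world [543.2 -34.8] cm [ 1.73 -4.18] spin 37.2
240 world [547.1 -38.7] cm [ 2.12 -4.57] spin 42.2
245 world [551.4 -42.2] cm [ 2.55 -4.92] spin 47.2
250 world [556.  -45.4] cm [ 3.01 -5.24] spin 52.2
255 world [560.8 -48.2] cm [ 3.49 -5.52] spin 57.2
260 world [565.9 -50.5] cm [ 4.   -5.75] spin 62.2
265 world [571.1 -52.4] cm [ 4.52 -5.94] spin 67.2
270 world [576.5 -53.8] cm [ 5.06 -6.08] spin 72.2
275 world [581.9 -54.7] cm [ 5.6  -6.17] spin 77.2
280 world [587.5 -55.2] cm [ 6.16 -6.22] spin 82.2
285 world [593.  -55.2] cm [ 6.71 -6.22] spin 87.2
290 world [598.6 -54.7] cm [ 7.27 -6.17] spin 92.2
295 world [604.1 -53.7] cm [ 7.82 -6.07] spin 97.2
300 world [609.4 -52.2] cm [ 8.35 -5.92] spin 102.2
305 world [614.6 -50.3] cm [ 8.87 -5.73] spin 107.2
```

```bash
python3 -m jog '[{"x":0.1,"y":-0.7,"z":0,"spin":2,"jaw":-1},{"x":0.2,"y":-1.25,"z":0,"spin":7,"jaw":-1},{"x":0.35,"y":-1.8,"z":0,"spin":12,"jaw":-1},{"x":0.5,"y":-2.3,"z":0,"spin":17,"jaw":-1},{"x":0.75,"y":-2.8,"z":0,"spin":22,"jaw":-1},{"x":1.05,"y":-3.3,"z":0,"spin":27,"jaw":-1}]'
```

```text
time: 3.78
eef_pos: [536.3, -26.1, 53.6]
ee_rot: [3.142, -0.0, 0.915]
wrist_force: [-1.7, -0.1, 1.1]
finger_gap: 0.002
finger_force: 1.2
```

```bash
python3 -m jog '[{"x":0.7,"y":-0.9,"z":0,"spin":10,"jaw":-1},{"x":1.5,"y":-1.6,"z":0,"spin":20,"jaw":-1},{"x":2.45,"y":-2.2,"z":0,"spin":30,"jaw":-1},{"x":3.45,"y":-2.65,"z":0,"spin":40,"jaw":-1},{"x":4.55,"y":-2.85,"z":0,"spin":50,"jaw":-1},{"x":5.65,"y":-2.9,"z":0,"spin":60,"jaw":-1},{"x":6.2,"y":-2.85,"z":0,"spin":65,"jaw":-1}]'
python3 - <<'E'
from h import *
s=read_camera("scene")
cv2.imwrite("pics/c4.png",cv2.resize(s["frame"][185:265,225:325],None,fx=5,fy=5,interpolation=cv2.INTER_CUBIC))
print(red(s,(230,180,310,240)),sense()["wrist_force"])
E
```

```text
time: 4.65
eef_pos: [599.0, -54.9, 53.7]
ee_rot: [3.141, 0.001, 2.05]
wrist_force: [-1.1, -2.3, 0.8]
finger_gap: 0.006
finger_force: 1.2
(np.float64(269.0833333333333), np.float64(208.0), 24) [-0.05108637 -1.82590707  0.0092555 ]
```

View pics/c4.png

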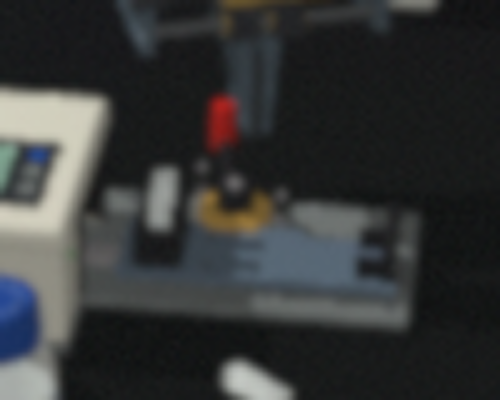

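The knob at crop (222,122) now sits ahead of the fingers, so the lever has swung out to about 290°. On to the stop.

```bash
python3 -m jog '[{"x":0.55,"y":0.1,"z":0,"spin":5,"jaw":-1},{"x":0.9,"y":0.15,"z":0,"spin":8,"jaw":-1},{"x":1.1,"y":0.25,"z":0,"spin":10,"jaw":-1},{"x":1.1,"y":0.25,"z":0,"spin":10,"jaw":-1}]'
python3 - <<'E'
from h import *
s=read_camera("scene")
u,v,n=red(s,(230,180,310,240));print(u,v,n)
P=np.array([648.3,66.8]);k=ray(s,u,v,55);print(k,sense()["wrist_force"])
for a in(280,290,295,300,305):
    w=np.array([590,8.5])+60*rot(np.radians(a+7.45))@np.array([1,0]);print(a,proj(s,[*w,57]))
E
```

```text
time: 5.2
eef_pos: [609.5, -52.0, 53.3]
ee_rot: [3.141, 0.0, 2.22]
wrist_force: [-0.5, -0.9, -0.1]
finger_gap: 0.007
finger_force: 0.3
266.0 208.1304347826087 23
[629.75566431 -49.28036355  55.        ] [ 0.11550217 -0.30191252  0.0087141 ]
280 [272.26098482 208.5653491 ]
290 [269.16371254 208.74995141]
295 [267.65287712 208.94317723]
300 [266.18140557 209.20224496]
305 [264.75969539 209.52554315]
```

```bash
python3 -m jog '[{"x":0.2,"y":0.08,"z":0,"spin":2,"jaw":-1},{"x":0.35,"y":0.12,"z":0,"spin":3,"jaw":-1},{"x":0.35,"y":0.12,"z":0,"spin":3,"jaw":-1}]'; python3 -c "
from h import *
s=read_camera('scene');print(red(s,(230,180,310,240)),sense()['wrist_force'])"
```

```text
time: 5.62
eef_pos: [613.0, -50.7, 52.9]
ee_rot: [3.142, -0.0, 2.273]
wrist_force: [-0.9, -1.0, 0.4]
finger_gap: 0.002
finger_force: 0.4
(np.float64(264.58620689655174), np.float64(208.68965517241378), 29) [-0.10416598 -0.1558778  -1.09748409]
```

```bash
python3 -m jog '[{"x":0.2,"y":0.1,"z":0,"spin":2,"jaw":-1},{"x":0.4,"y":0.2,"z":0,"spin":4,"jaw":-1},{"x":0.4,"y":0.2,"z":0,"spin":4,"jaw":-1}]'; python3 -c "
from h import *
s=read_camera('scene');print(red(s,(230,180,310,240)),sense()['wrist_force'])"
```

```text
time: 6.05
eef_pos: [615.9, -49.7, 52.8]
ee_rot: [-3.139, -0.001, 2.345]
wrist_force: [-8.2, -11.2, 5.1]
finger_gap: 0.006
finger_force: 6.6
(np.float64(264.11538461538464), np.float64(208.69230769230768), 26) [-7.59567963 -9.63703466  5.13211316]
```

```bash
python3 -m jog '[{"x":-1,"y":-0.8,"z":0,"spin":0,"jaw":-1},{"x":-2.2,"y":-1.8,"z":0,"spin":0,"jaw":-1},{"x":-2.2,"y":-1.8,"z":4,"spin":0,"jaw":-1},{"x":-5,"y":0,"z":7,"spin":-9,"jaw":-1},{"x":-9,"y":3,"z":7,"spin":-18,"jaw":-1},{"x":-13,"y":6,"z":7,"spin":-27,"jaw":-1},{"x":-17.3,"y":8.9,"z":7,"spin":-36.8,"jaw":-1},{"x":-17.3,"y":8.9,"z":5,"spin":-36.8,"jaw":-1}]'
python3 - <<'E'
from h import *
s=read_camera("scene")
print(red(s,(230,180,310,240)),sense()["wrist_force"])
cv2.imwrite("pics/c5.png",cv2.resize(s["frame"][170:270,205:345],None,fx=5,fy=5,interpolation=cv2.INTER_CUBIC))
E
```

```text
time: 7.1
eef_pos: [440.8, 41.4, 103.6]
ee_rot: [3.141, -0.0, 1.699]
wrist_force: [1.2, 0.3, 0.1]
finger_gap: 0.005
finger_force: 0.0
(np.float64(264.08), np.float64(208.84), 25) [-2.12551998 -0.30769698 -2.81957926]
```

View pics/c5.png

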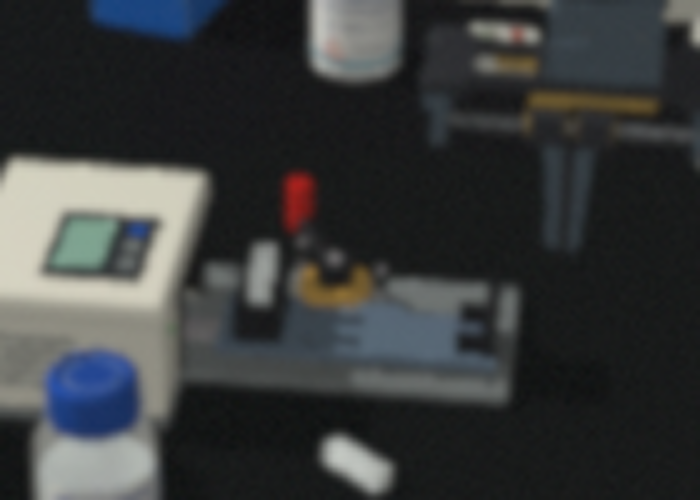

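The lever has stayed at its free stop (knob at crop (298,203)) and the fingers are behind the plate. Descend and push.

```bash
python3 -m jog '[{"x":0,"y":0,"z":-3,"spin":0,"jaw":-1},{"x":0,"y":0,"z":-6,"spin":0,"jaw":-1},{"x":0,"y":0,"z":-6.5,"spin":0,"jaw":-1},{"x":0.8,"y":0.1,"z":-6.5,"spin":0,"jaw":-1},{"x":1.4,"y":0.2,"z":-6.5,"spin":0,"jaw":-1},{"x":1.9,"y":0.25,"z":-6.5,"spin":0,"jaw":-1},{"x":2.4,"y":0.3,"z":-6.5,"spin":0,"jaw":-1},{"x":2.9,"y":0.4,"z":-6.5,"spin":0,"jaw":-1}]'
```

```text
time: 8.15
eef_pos: [472.8, 44.2, 38.0]
ee_rot: [-3.141, 0.0, 1.701]
wrist_force: [-2.7, -1.4, 2.3]
finger_gap: 0.006
finger_force: 1.5
```

Contact is at about 2.7 N and the carriage is moving. I'll continue.

```bash
python3 -m jog '[{"x":0.6,"y":0.08,"z":0,"spin":0,"jaw":-1},{"x":1.2,"y":0.16,"z":0,"spin":0,"jaw":-1},{"x":1.8,"y":0.24,"z":0,"spin":0,"jaw":-1},{"x":2.4,"y":0.32,"z":0,"spin":0,"jaw":-1},{"x":3.0,"y":0.4,"z":0,"spin":0,"jaw":-1},{"x":3.6,"y":0.47,"z":0,"spin":0,"jaw":-1},{"x":4.2,"y":0.55,"z":0,"spin":0,"jaw":-1},{"x":4.5,"y":0.6,"z":0,"spin":0,"jaw":-1}]'
python3 -m jog '[{"x":0.2,"y":0.03,"z":0,"spin":0,"jaw":-1},{"x":0.4,"y":0.05,"z":0,"spin":0,"jaw":-1},{"x":0.4,"y":0.05,"z":0,"spin":0,"jaw":-1}]'
```

```text
time: 9.15
eef_pos: [518.3, 50.2, 37.9]
ee_rot: [3.141, 0.0, 1.701]
wrist_force: [-2.1, -1.1, 1.8]
finger_gap: 0.004
finger_force: 1.4
time: 9.52
eef_pos: [522.1, 50.7, 37.9]
ee_rot: [3.141, -0.0, 1.701]
wrist_force: [-1.0, -0.5, 0.2]
finger_gap: 0.004
finger_force: 0.4
```

```bash
python3 -m jog '[{"x":0.15,"y":0.02,"z":0,"spin":0,"jaw":-1},{"x":0.3,"y":0.04,"z":0,"spin":0,"jaw":-1},{"x":0.3,"y":0.04,"z":0,"spin":0,"jaw":-1}]'
python3 -m jog '[{"x":0.15,"y":0.02,"z":0,"spin":0,"jaw":-1},{"x":0.3,"y":0.04,"z":0,"spin":0,"jaw":-1},{"x":0.3,"y":0.04,"z":0,"spin":0,"jaw":-1}]'
```

```text
time: 9.9
eef_pos: [525.1, 51.1, 37.9]
ee_rot: [3.141, 0.0, 1.7]
wrist_force: [-1.6, -1.6, 0.2]
finger_gap: 0.006
finger_force: 0.7
time: 10.28
eef_pos: [528.1, 51.5, 37.9]
ee_rot: [3.141, 0.0, 1.701]
wrist_force: [-0.6, -0.5, -0.0]
finger_gap: 0.007
finger_force: 0.6
```

```bash
python3 -m jog '[{"x":0.1,"y":0.01,"z":0,"spin":0,"jaw":-1},{"x":0.2,"y":0.03,"z":0,"spin":0,"jaw":-1},{"x":0.2,"y":0.03,"z":0,"spin":0,"jaw":-1}]'
python3 - <<'E'
from h import *
s=read_camera("scene")
print(red(s,(230,180,310,240)),sense()["wrist_force"])
cv2.imwrite("pics/c6.png",cv2.resize(s["frame"][180:270,205:325],None,fx=5.5,fy=5.5,interpolation=cv2.INTER_CUBIC))
E
```

```text
time: 10.65
eef_pos: [530.0, 51.8, 37.9]
ee_rot: [3.141, 0.0, 1.701]
wrist_force: [-1.5, -1.7, 1.2]
finger_gap: 0.007
finger_force: 0.8
(np.float64(nan), np.float64(nan), 0) [-1.28465211 -1.18996015  0.83730295]h.py:10: RuntimeWarning: Mean of empty slice.
  x0,y0,x1,y1=box;ys,xs=np.nonzero(m[y0:y1,x0:x1]);return xs.mean()+x0,ys.mean()+y0,len(xs)
  ret = ret.dtype.type(ret / rcount)
```

View pics/c6.png

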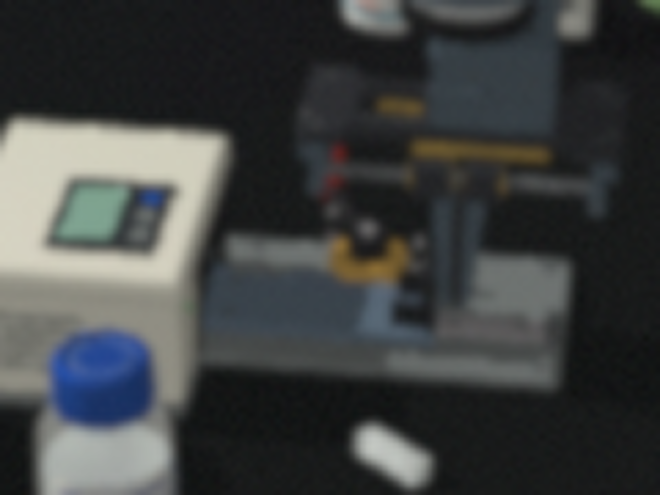

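The fingers are on the push plate, the cuvette block is inside the head, and the knob at (337,165) is still swung out. I'll creep to the end stop.

```bash
python3 -m jog '[{"x":0.1,"y":0.01,"z":0,"spin":0,"jaw":-1},{"x":0.2,"y":0.03,"z":0,"spin":0,"jaw":-1},{"x":0.2,"y":0.03,"z":0,"spin":0,"jaw":-1}]';python3 -m jog '[{"x":0.1,"y":0.01,"z":0,"spin":0,"jaw":-1},{"x":0.2,"y":0.03,"z":0,"spin":0,"jaw":-1},{"x":0.2,"y":0.03,"z":0,"spin":0,"jaw":-1}]'
```

```text
time: 11.08
eef_pos: [532.0, 52.1, 37.9]
ee_rot: [3.141, 0.0, 1.701]
wrist_force: [-1.8, -1.5, 0.4]
finger_gap: 0.001
finger_force: 0.9
time: 11.45
eef_pos: [532.1, 52.2, 37.8]
ee_rot: [-3.138, -0.0, 1.701]
wrist_force: [-10.6, -5.6, 8.5]
finger_gap: 0.001
finger_force: 5.9
```

```bash
python3 -m jog '[{"x":-1,"y":-0.1,"z":0,"spin":0,"jaw":-1},{"x":-2.5,"y":-0.3,"z":0,"spin":0,"jaw":-1},{"x":-2.5,"y":-0.3,"z":4,"spin":0,"jaw":-1},{"x":-2.5,"y":-0.3,"z":7.5,"spin":0,"jaw":-1},{"x":-2.5,"y":-0.3,"z":7.5,"spin":0,"jaw":-1}]'
python3 - <<'E'
from arc import *
s=read_camera("scene");u,v,n=red(s,(230,180,310,240));print(u,v,n,sense()["wrist_force"])
cur=np.array([508.9,49.4])
arc(1,[300],cur,97.4,30)
arc(1,[303,295,285,275,265,255,245,235,225,215,210,205,200,195,190,185,180],cur,97.4,16.5)
E
```

```text
time: 12.08
eef_pos: [509.7, 49.4, 115.0]
ee_rot: [3.137, 0.001, 1.701]
wrist_force: [0.6, 0.8, -0.4]
finger_gap: 0.006
finger_force: 0.0
264.08 208.84 25 [-0.54142345 -0.10813261 -0.84443262]
300 world [650.3 -20.9] cm [14.14 -7.03] spin 30.0
303 world [641.5 -26.5] cm [13.26 -7.59] spin 33.0
295 world [636.1 -33.3] cm [12.72 -8.27] spin 25.0
285 world [628.2 -40.7] cm [11.93 -9.01] spin 15.0
275 world [619.  -46.5] cm [11.01 -9.59] spin 5.0
265 world [609.  -50.7] cm [ 10.01 -10.01] spin -5.0
255 world [598.5 -53.1] cm [  8.96 -10.25] spin -15.0
245 world [587.6 -53.7] cm [  7.87 -10.31] spin -25.0
235 world [576.9 -52.3] cm [  6.8  -10.17] spin -35.0
225 world [566.5 -49.1] cm [ 5.76 -9.85] spin -45.0
215 world [556.9 -44.2] cm [ 4.8  -9.36] spin -55.0
210 world [552.4 -41.1] cm [ 4.35 -9.05] spin -60.0
205 world [548.2 -37.6] cm [ 3.93 -8.7 ] spin -65.0
200 world [544.4 -33.8] cm [ 3.55 -8.32] spin -70.0
195 world [540.8 -29.7] cm [ 3.19 -7.91] spin -75.0
190 world [537.7 -25.2] cm [ 2.88 -7.46] spin -80.0
185 world [535.  -20.5] cm [ 2.61 -6.99] spin -85.0
180 world [532.6 -15.6] cm [ 2.37 -6.5 ] spin -90.0
```

```bash
python3 -m jog '[{"x":5,"y":-2.5,"z":0,"spin":10,"jaw":-1},{"x":10,"y":-5,"z":0,"spin":20,"jaw":-1},{"x":14.7,"y":-6.5,"z":0,"spin":30,"jaw":-1},{"x":14.7,"y":-6.5,"z":0,"spin":30,"jaw":-1},{"x":14.7,"y":-6.5,"z":-2,"spin":30,"jaw":-1},{"x":14.7,"y":-6.5,"z":-4,"spin":30,"jaw":-1},{"x":14.7,"y":-6.5,"z":-6,"spin":30,"jaw":-1},{"x":14.7,"y":-6.5,"z":-6,"spin":30,"jaw":-1}]'
```

```text
time: 13.12
eef_pos: [653.5, -15.1, 50.6]
ee_rot: [-3.138, -0.003, 2.223]
wrist_force: [-0.7, -0.5, 0.7]
finger_gap: 0.005
finger_force: 0.0
```

```bash
python3 -m jog '[{"x":-0.7,"y":-0.5,"z":0,"spin":1,"jaw":-1},{"x":-1.4,"y":-1.1,"z":0,"spin":1,"jaw":-1},{"x":-2,"y":-1.75,"z":0,"spin":-5,"jaw":-1},{"x":-2.4,"y":-2.15,"z":0,"spin":-10,"jaw":-1},{"x":-2.8,"y":-2.5,"z":0,"spin":-15,"jaw":-1},{"x":-3.7,"y":-3.1,"z":0,"spin":-25,"jaw":-1}]'
```

```text
time: 13.88
eef_pos: [619.0, -46.9, 53.7]
ee_rot: [3.14, 0.0, 1.783]
wrist_force: [2.6, 1.2, -0.4]
finger_gap: 0.003
finger_force: 1.2
```

```bash
python3 -m jog '[{"x":-1,"y":-0.4,"z":0,"spin":-10,"jaw":-1},{"x":-2.05,"y":-0.65,"z":0,"spin":-20,"jaw":-1},{"x":-3.15,"y":-0.7,"z":0,"spin":-30,"jaw":-1},{"x":-4.2,"y":-0.6,"z":0,"spin":-40,"jaw":-1},{"x":-5.25,"y":-0.25,"z":0,"spin":-50,"jaw":-1},{"x":-6.2,"y":0.25,"z":0,"spin":-60,"jaw":-1},{"x":-6.65,"y":0.55,"z":0,"spin":-65,"jaw":-1},{"x":-7.1,"y":0.9,"z":0,"spin":-70,"jaw":-1}]'
```

```text
time: 14.88
eef_pos: [548.0, -38.1, 53.8]
ee_rot: [3.14, -0.002, 0.563]
wrist_force: [2.5, -1.1, -0.7]
finger_gap: 0.002
finger_force: 0.9
```

```bash
python3 -m jog '[{"x":-0.35,"y":0.4,"z":0,"spin":-5,"jaw":-1},{"x":-0.7,"y":0.8,"z":0,"spin":-10,"jaw":-1},{"x":-1,"y":1.25,"z":0,"spin":-15,"jaw":-1},{"x":-1.2,"y":1.5,"z":0,"spin":-18,"jaw":-1},{"x":-1.2,"y":1.5,"z":0,"spin":-18,"jaw":-1}]'
python3 -m jog '[{"x":-0.1,"y":0.2,"z":0,"spin":-2,"jaw":-1},{"x":-0.2,"y":0.35,"z":0,"spin":-3,"jaw":-1},{"x":-0.2,"y":0.35,"z":0,"spin":-3,"jaw":-1}]'
```

```text
time: 15.5
eef_pos: [536.0, -23.0, 53.6]
ee_rot: [3.141, -0.001, 0.252]
wrist_force: [0.7, -1.0, 0.7]
finger_gap: -0.001
finger_force: 0.5
time: 15.88
eef_pos: [535.2, -21.4, 53.8]
ee_rot: [3.138, -0.003, 0.201]
wrist_force: [3.9, -20.7, 1.4]
finger_gap: 0.004
finger_force: 10.3
```

The locked stop is reached at about 20 N. Back off, lift and check.

```bash
python3 -m jog '[{"x":0.2,"y":-1,"z":0,"spin":0,"jaw":-1},{"x":0.5,"y":-3.5,"z":0,"spin":0,"jaw":-1},{"x":0.5,"y":-3.5,"z":4,"spin":0,"jaw":-1},{"x":0,"y":-6,"z":9,"spin":0,"jaw":-1},{"x":-5,"y":-11,"z":12,"spin":0,"jaw":-1},{"x":-10,"y":-15,"z":12,"spin":0,"jaw":-1},{"x":-10,"y":-20,"z":12,"spin":0,"jaw":-1},{"x":-10,"y":-25,"z":12,"spin":0,"jaw":-1}]'
python3 - <<'E'
from arc import *
s=read_camera("scene");c=read_camera("top")
a=cv2.resize(c["frame"][105:265,200:310],(400,580),interpolation=cv2.INTER_CUBIC)
b=cv2.resize(s["frame"][180:270,225:287],(400,580),interpolation=cv2.INTER_CUBIC)
cv2.imwrite("pics/c7.png",np.hstack([a,b]))
u,v,n=red(c,(250,190,310,250));k=ray(c,u,v,60);print(k,n,knobang(np.array([648.3,66.8]),.13,k))
E
```

```text
time: 16.88
eef_pos: [432.4, -271.0, 173.6]
ee_rot: [3.141, -0.0, 0.2]
wrist_force: [1.1, 0.3, -1.1]
finger_gap: 0.005
finger_force: 0.0
[532.54053731  -3.55544002  60.        ] 36 (np.float64(59.09478474673663), np.float64(184.61561815233625))
```

View pics/c7.png

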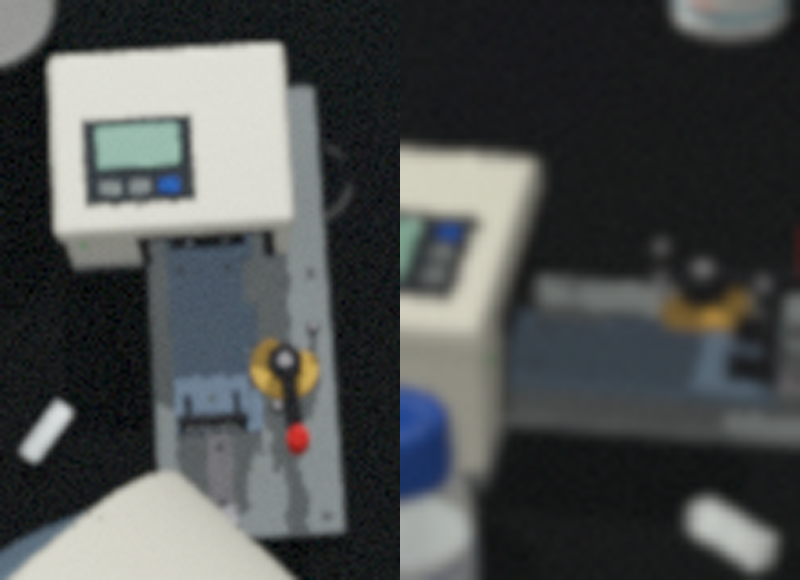

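The carriage is home, with the push plate at (210,420) in the top half. The lever is back at 184.6° (knob at (297,437)), so the cam is locked, and the arm is clear.

```bash
python3 -c "
from plant import *
print(sign_off())"
```

```text
the job is handed in; nothing more can be done
None
```

The job is handed in: the carriage is pushed home to its end stop and the lever is back at its locked stop (measured at 184.6°). Finger forces stayed around 20 N or less; the cuvettes are hidden inside the head, so I could not see them upright at the end, and the hand-in returned no verdict.

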